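# Change the power hone from roughing to finishing

### The job

Change the power hone over from roughing to finishing. Take the coarse blue lap off the hone's spindle and put it away on the empty peg of the wooden lap rack, then build up the bare spindle one part at a time: cork pad first, then the fine red lap, red face up, then the steel flange with its hub up, and last the brass clamp cap, open end down over the end of the spindle. Every part must end flat and fully down on the one below, and the green lap and the other things lying round the work stay where they are.

Things in the scene. Friction and masses are not known exactly. Their poses are not given: they have to be found in the camera images.
- hone_seat (a point): Spindle of the fixed power hone (white box 100 x 110 mm, flat top at 38 mm), on its axis at the top of the aluminium platen (46 mm across, 50 mm above the table; the coarse lap covers it at first). Steel spindle, 10 mm thick, rises 40 mm above this point, last 7 mm tapering to 3.6 mm; it does not turn. Levels of the stack above it, mm: pad 0-8, fine lap 8-18, flange 18-30, cap 30-50. x to the back.
- rack_empty_peg (a point): Empty peg of the fixed wooden lap rack (block 72 x 168 x 18 mm), on its axis at the top of the black rubber seat round its foot (42 mm across, 6 mm above the wood, 24 mm above the table): a lap rests with its underside here. Peg 10 mm thick, 22 mm tall, last 7 mm tapering to 3.6 mm. Block's centre is 48 mm in -y; the peg with the spare green lap is 96 mm in -y. x across the block.
- coarse_lap_mid (a point): Coarse lap: aluminium disc 56 mm in diameter, 10 mm thick, with a 13 mm bore and a blue dotted face (up); about 110 g. At the start it is on the hone's spindle, flat on the platen. Point at its centre, half-way up (5 mm above its underside); z along its axis, up.
- fine_lap_mid (a point): Fine lap: the same disc, 56 mm in diameter, 10 mm thick, 13 mm bore, with a red dotted face; lies flat on the table, red face up. Point at its centre, half-way up (5 mm above its underside); z up.
- spare_lap_mid (a point): Spare lap, not to be disturbed: the same disc with a green dotted face, on the rack's other peg. Point at its centre, half-way up.
- cork_pad_mid (a point): Cork pad: brown cork disc 50 mm in diameter, 8 mm thick, 13 mm bore, the same on both sides; lies flat on the table. Point at its centre, half-way up (4 mm above its underside); z up.
- flange_mid (a point): Steel flange: disc 40 mm in diameter and 4 mm thick with a hub 24 mm in diameter and 8 mm high on top, 12 mm in all, 13 mm bore through; lies on the table, hub up. Take it by the hub. Point on its axis, half-way up (6 mm above its underside); z up, towards the hub.
- clamp_cap_mid (a point): Clamp cap: knurled brass knob 26 mm in diameter, 20 mm high, with a 13 mm blind bore 14 mm deep from below; stands on the table, open end down. Point on its axis, half-way up (10 mm above its underside); z up. It is simply set over the spindle's end, not screwed.
- white_eraser: Eraser in a blue sleeve, 21 x 50 x 11 mm, a bystander on the table; origin at the centre of its underside.
- eye_loupe: Black eye loupe, 36 mm across and 34 mm high, a bystander; origin at the centre of its underside.

How it is judged:
By the outcome, as a careful person would: the job done as asked, in the order asked, and still so for the second after the job is handed in, with the robot touching nothing.
It also fails if it takes over 131 s, if anything falls off the work surface, if the arm or the gripper's body presses on something with over 40 N, if the wrist force passes 120 N, or if a joint passes its speed limit or range.

### The arm

A 7-joint arm with a two-finger parallel gripper is mounted at the origin on a cart in front of the work surface, level with it; the furniture and walls round the work are solid. World frame = base frame: x ahead of the robot, y to its left, z up, the work surface at z = 0. Lengths are in m, angles in rad, forces in N, time in s.
With the tool pointing down it reaches from about 0.425 to 0.925 m from the base axis. Payload 6.8 kg.
Tool frame: the origin (TCP) lies between the finger pads; the fingertips stand r.tcp_to_tips ahead of it and the grasp point (between the pads) lies 3 mm ahead of it (r.tcp_to_tips is the distance from the TCP to the fingertips, in m); z points along the fingers, y is the line along which they close (so a half turn about z gives the same grasp; the last joint's range is limited). The gripper opens to 85 mm and grips with 20 to 120 N. Pads are 22 mm wide; open, the fingers measure 114 mm over their backs; the gripper's body (76 mm by 85 mm) begins 54 mm behind the grasp point. The pads swing forward as they close: fully open they stand 13 mm farther back than shut.
Start: joints at [-1.312, 0.477, 0.022, 1.555, -0.011, 1.109, -0.083], TCP at [0.242, 0.63, 0.253] pointing down, gripper open.
Joint ranges: [-2.96, 2.96], [-0.34, 2.1], [-1.41, 1.46], [0.24, 2.44], [-1.37, 4.51], [0.17, 1.92], [-2.96, 2.96]. Speed limits (rad/s): [2.39, 2.39, 3.14, 3.14, 3.14, 3.14, 3.14].

### API

Orientations are given as a rotation vector (axis times angle).
In Python, from bench import r gives the robot as it stands. The module is installed in compiled form; this text tells all that it offers.
- The arm moves only by the tool step_arm, never from a script. Its argument "moves" is a list of rows, each an object of numbers: "rx", "ry", "rz": the turn, a rotation vector about the tool's x, y, z in degrees; "dx", "dy", "dz": the shift along the tool's x, y, z in mm; "gripper": the opening, from -1 (shut) to 1 (fully open). In form: [{"rx": .., "ry": .., "rz": .., "dx": .., "dy": .., "dz": .., "gripper": ..}, ...]. A call has 1 to 20 rows; each row shifts and turns the commanded pose from where the row before left it, along the tool's axes as they then stand; what a row does not reach is not made up. A row lasts 1/8 s, in which the tool goes at most 62.5 mm and 10.7 degrees, less where a joint would pass 70% of its speed; a pose out of reach is approached as far as the arm can. A call is refused whole if a number of a shift passes 62.5 or a number of a turn 10.7, either way. A call with a gripper value outside its range is refused whole. The fingers move at their own pace and stop on an object; "grip_force" is the grip in N (left out, the last holds). Time passes only in rows, so rows that do not move let the fingers close. It gives the time, the measured TCP pose, the force, the opening and the grip force at its end, in the units of the state.
- r.get_obs(): the state, without advancing time (a new reading comes with each control period).
- r.grab_frame(name): name is "scene" or "top"; returns the picture (480x640x3 uint8, blue, green, red); there is no depth.
- r.camera_info(name): a dict with "mtx" (3x3 intrinsics, pixels), "D" ([k1, k2, p1, p2, k3] as OpenCV has them; the pictures are not rectified), "rvec" (rotation vector, rad) and "tvec" (3), from world to camera coordinates, as OpenCV has them. Camera axes: x right, y down, z forward; pixel columns grow to the right and rows downward; lengths in m; the calibration is good to about 2 mm. A picture is of the moment at which its call begins. camera_info takes no time and is no camera call.
- r.hand_in(): hands the job in; it is judged then, once.
The state is a dict: "clock": time; "joints": joint angles; "qvel": joint speeds; "tau": joint torques, N m; "tcp_pos": TCP position; "orientation": TCP orientation; "contact_force": force on the tool from outside, world axes, zero at the start; "moment": the same for the moment, N m; "grip_width": finger opening in m; "gripper_force": force on a finger pad.
Only numpy, scipy, OpenCV 4.12 (cv2) and the standard library are available. Lean on these libraries where they do the work, as an engineer would, in place of code of your own. Each camera call takes 0.05 s, during which the arm holds its last target. There are 200 camera calls.

## Working session

There is one attempt and no reset: what is moved stays moved. The work goes in short steps, Python scripts to look and compute and a tool call to move; the robot and the scene stay as the last step left them, time stands still between calls to the robot, and variables do not carry over. Pictures are saved under pics/ and viewed, at most 17 in all, crops included, and the job is handed in when it is done.

Besides the shell and the picture viewer there is one more tool, called after "Call:" by a JSON object that holds its "fn" and its "kwargs", one argument or row to a line. step_arm: Moves the arm, as the interface text tells. Its arguments: {"type":"object","properties":{"moves":{"type":"array","items":{"type":"object","properties":{"rx":{"type":"number"},"ry":{"type":"number"},"rz":{"type":"number"},"dx":{"type":"number"},"dy":{"type":"number"},"dz":{"type":"number"},"gripper":{"type":"number"}}}},"grip_force":{"type":"number"}},"required":["moves"]}

```bash
mkdir -p pics; python3 - <<'E'
from bench import r
import cv2
print(r.get_obs(), r.tcp_to_tips)
for n in("scene","top"):
    cv2.imwrite(f"pics/{n}0.png",r.grab_frame(n)); c=r.camera_info(n); print(n,c)
    R=cv2.Rodrigues(c["rvec"])[0]; print(-R.T@c["tvec"].ravel() if hasattr(c["tvec"],"ravel") else 0)
E
```

```text
{'clock': 0.0, 'joints': array([-1.31211332,  0.47780676,  0.0222793 ,  1.55649015, -0.01151809,
        1.10930229, -0.08310394]), 'qvel': array([-0.00038186, -0.00029237, -0.00062677,  0.0009832 ,  0.0010012 ,
       -0.00273458, -0.00048647]), 'tau': array([-1.76553658e-04, -5.96442676e+01,  1.60809137e+00, -2.81197232e+01,
        1.24973714e-02,  9.14697011e-03,  5.17239968e-06]), 'tcp_pos': array([0.24183215, 0.62957549, 0.2523037 ]), 'orientation': array([-5.72774873e-01, -3.08868450e+00,  2.92712163e-03]), 'contact_force': array([-0.17996542,  0.00620531,  0.58479302]), 'moment': array([-0.04672915, -0.05680167, -0.01505231]), 'gripper_force': 0.0, 'grip_width': 0.08525969734335107} 0.022
scene {'mtx': array([[527.78893319,   0.        , 324.21908984],
       [  0.        , 527.78893319, 243.324893  ],
       [  0.        ,   0.        ,   1.        ]]), 'D': array([-0.06183901,  0.        ,  0.        ,  0.        ,  0.        ]), 'rvec': array([ 2.03378149, -0.49812992,  0.27832572]), 'tvec': array([-0.50696489,  0.18062474,  1.10472686])}
[ 0.05702136 -1.01326004  0.69290171]
top {'mtx': array([[589.50025374,   0.        , 323.13103937],
       [  0.        , 589.50025374, 236.2528744 ],
       [  0.        ,   0.        ,   1.        ]]), 'D': array([-0.11385508,  0.        ,  0.        ,  0.        ,  0.        ]), 'rvec': array([ 2.1057265 , -2.11167025,  0.17550701]), 'tvec': array([-0.01729963,  0.56860622,  1.19828529])}
[ 0.32931454 -0.05116684  1.28391348]
```

View pics/top0.png

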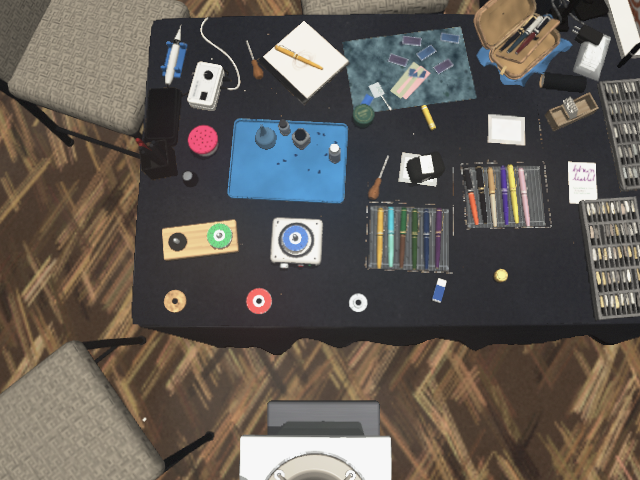

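View pics/scene0.png

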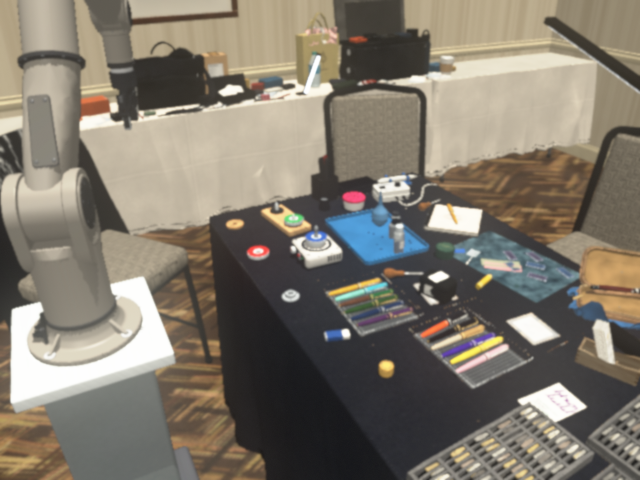

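The top view shows cork (175,301), red (259,301), flange (358,302), cap (501,275), hone (295,239), the empty peg (178,241), and green (219,236). The scene view shows the same items. Next I measure them in both views.

```bash
cat > h.py <<'E'
import numpy as np, cv2
from bench import r
def ray(n,uv):
    c=r.camera_info(n); R=cv2.Rodrigues(c["rvec"])[0]
    p=cv2.undistortPoints(np.array([[uv]],float),c["mtx"],c["D"])[0,0]
    return -R.T@c["tvec"], R.T@np.array([p[0],p[1],1])
def plane(n,uv,z):
    o,d=ray(n,uv); return o+d*(z-o[2])/d[2]
def proj(n,P):
    c=r.camera_info(n); return cv2.projectPoints(np.array([P],float),c["rvec"],c["tvec"],c["mtx"],c["D"])[0][0,0]
def blob(img,uv,rad,lo,hi,minv=None):
    """centre of bounding ellipse of the HSV-mask's hull near uv"""
    h=cv2.cvtColor(img,cv2.COLOR_BGR2HSV); m=cv2.inRange(h,np.array(lo),np.array(hi))
    if lo[0]<=0 and hi[0]<15 and lo[1]>120: m|=cv2.inRange(h,np.array((168,lo[1],lo[2])),np.array((180,255,255)))
    k=np.zeros_like(m); cv2.circle(k,tuple(int(round(v)) for v in uv),rad,255,-1); m&=k
    p=cv2.convexHull(cv2.findNonZero(m)); M=cv2.moments(p); b=cv2.boundingRect(p)
    return (M['m10']/M['m00'],M['m01']/M['m00']),b[2:]
E
python3 - <<'E'
from h import *
T=cv2.imread("pics/top0.png");S=cv2.imread("pics/scene0.png")
for n,t,s,rad,lo,hi,z in [("cork",(175,301),(235,224),16,(8,60,70),(25,255,255),.008),
 ("red",(259,301),(258,253),16,(0,130,90),(10,255,255),.010),
 ("flange",(358,302),(290,296),14,(0,0,90),(180,90,255),.004),
 ("cap",(501,275),(386,369),14,(15,70,80),(35,255,255),.020),
 ("coarse",(295,238),(316,238),16,(100,120,80),(125,255,255),.060),
 ("green",(219,236),(293,220),16,(50,90,60),(90,255,255),.034),
 ("white",(297,241),(316,250),40,(0,0,150),(180,40,255),.038),
 ("loupe",(189,177),(323,203),12,(0,0,70),(180,255,255),.03)]:
    a,ba=blob(T,t,rad,lo,hi); P=plane("top",a,z)
    try:
        b,bb=blob(S,s,rad,lo,hi); Q=plane("scene",b,z)
    except Exception as e: b=bb=Q=np.zeros(3)
    print(n,np.round(a,1),ba,P.round(4),"| scene",np.round(b,1),bb,Q.round(4))
# peg head dark
tiles=[cv2.resize(T[205:270,150:335],None,fx=4,fy=4,interpolation=2),]
cv2.imwrite("pics/c1.png",tiles[0])
E
```

```text
cork [174.8 300.7] (23, 24) [0.4354 0.3078 0.008 ] | scene [234.5 223.8] (20, 13) [0.4355 0.2988 0.008 ]
red [258.2 300.7] (24, 26) [0.4357 0.1231 0.01  ] | scene [257.7 250. ] (22, 11) [0.4392 0.123  0.01  ]
flange [357.8 302.2] (19, 19) [ 0.4326 -0.0927  0.004 ] | scene [290.3 295.5] (20, 14) [ 0.4335 -0.0969  0.004 ]
cap [500.6 275. ] (14, 13) [ 0.4878 -0.4021  0.02  ] | scene [385.9 368.2] (17, 20) [ 0.4852 -0.4134  0.02  ]
coarse [295.  237.7] (23, 24) [0.5647 0.0405 0.06  ] | scene [315.6 235.3] (20, 10) [0.5669 0.0405 0.06  ]
green [218.7 235.2] (24, 24) [0.576  0.2093 0.034 ] | scene [293.8 217.7] (18, 8) [0.5802 0.2057 0.034 ]
white [296.2 241.7] (52, 50) [0.5602 0.0397 0.038 ] | scene [310.9 242.9] (55, 51) [0.5563 0.0465 0.038 ]
loupe [187.  175.4] (11, 10) [0.7141 0.2871 0.03  ] | scene [323.6 198.5] (8, 4) [0.7165 0.2886 0.03  ]
```

View pics/c1.png

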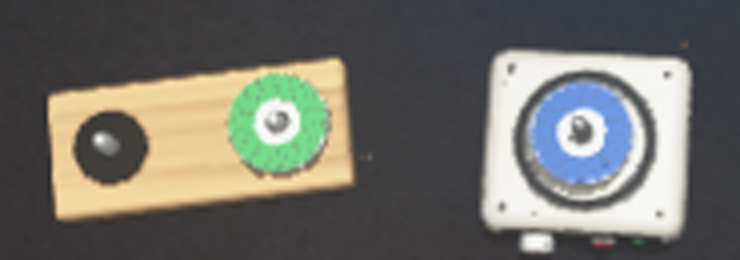

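The crop shows the empty seat at about (177.5,241.7), the spindle tip at (295,237.5), and the coarse lap centred on it. Next I check the pegs in both views and where the open fingertips really are.

```bash
python3 - <<'E'
from h import *
T=cv2.imread("pics/top0.png");S=cv2.imread("pics/scene0.png")
a,ba=blob(T,(177.5,241.7),12,(0,0,0),(180,255,75)); print("seat",a,ba,plane("top",a,.024).round(4))
print("tip top peg",plane("top",(176,241.3),.046).round(4),"spindle tip",plane("top",(295.2,237.5),.09).round(4))
o=r.get_obs()["tcp_pos"]
for d in(0,.009,.022): print(d,proj("scene",o-[0,0,d]))
A=cv2.resize(S[80:140,90:160],None,fx=8,fy=8,interpolation=2)[:480]
B=cv2.resize(S[190:280,225:345],None,fx=5.33,fy=5.33,interpolation=2)[:480]
B=cv2.resize(S[190:280,270:345],(400,480),interpolation=2)
cv2.imwrite("pics/c2.png",np.hstack([cv2.resize(A,(400,480)),B]))
E
```

```text
seat (177.21846846846847, 241.3641141141141) (18, 18) [0.5648 0.3037 0.024 ]
tip top peg [0.5608 0.3002 0.046 ] spindle tip [0.5593 0.0379 0.09  ]
0 [130.45636984 121.16995991]
0.009 [130.98722789 124.09244514]
0.022 [131.75061515 128.28805708]
```

View pics/c2.png

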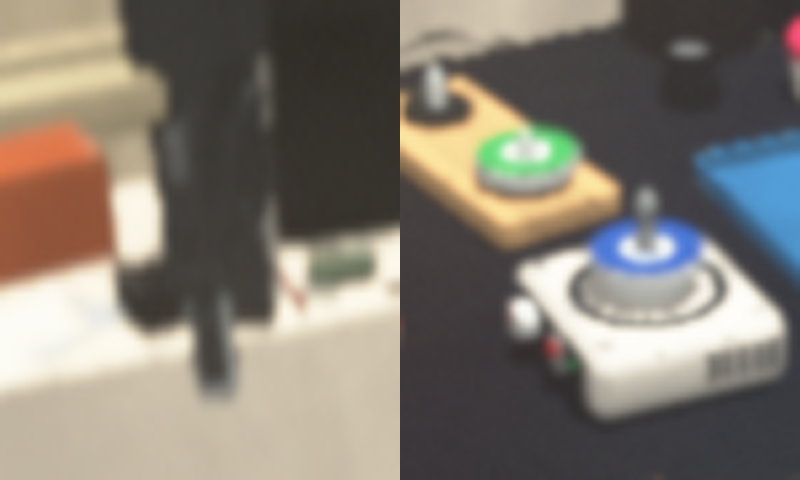

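Call:
{"fn": "step_arm", "kwargs": {
  "moves": [
    {"rz": 10,"gripper": 1},
    {"rz": 10},
    {"rz": 10},
    {"rz": 10},
    {"rz": 10},
    {"rz": 10},
    {"rz": 9}
  ],
  "grip_force": 30
}}

```text
invalid input at $.moves[0]: expected keys rx, ry, rz, dx, dy, dz, gripper
```

The open tips sit about 9 mm ahead of the TCP, so the 22 mm figure is for the gripper shut. The spindle tip is at about (316,225) and the peg tip at about (276,201) in scene.

```bash
python3 - <<'E'
from h import *
def tri(t,s):
    o,d=ray("top",t);p,e=ray("scene",s);d/=np.linalg.norm(d);e/=np.linalg.norm(e)
    k=np.linalg.lstsq(np.c_[d,-e],p-o,rcond=None)[0]; a,b=o+k[0]*d,p+k[1]*e
    return ((a+b)/2).round(4),(a-b).round(4)
print("spindle",tri((294.6,237.1),(315.5,225.2)),plane("scene",(315.5,225.2),.09))
print("peg",tri((175.6,240.9),(276.2,201.2)),plane("scene",(276.2,201.2),.046))
for n,t,s in [("coarse",(295,237.7),(315.6,235.3)),("green",(218.7,235.2),(293.8,217.7)),("red",(258.2,300.7),(257.7,250)),("cork",(174.8,300.7),(234.5,223.8)),("cap",(500.6,275),(385.9,368.2)),("flange",(357.8,302.2),(290.3,295.5))]: print(n,tri(t,s))
p=r.get_obs()["tcp_pos"]
for d in(.009,.022): print(proj("scene",p-np.array([.358*.045,.933*.045,d])))
E
```

```text
spindle (array([0.563 , 0.0381, 0.0901]), array([-0.0054,  0.0021, -0.0009])) [0.56610529 0.0379714  0.09      ]
peg (array([0.5638, 0.2991, 0.0499]), array([-0.0055,  0.0019, -0.0005])) [0.56985375 0.30670312 0.046     ]
coarse (array([0.5657, 0.0402, 0.0602]), array([-0.002 ,  0.0008, -0.0003]))
green (array([0.5789, 0.2089, 0.0323]), array([-0.0048,  0.0017, -0.0006]))
red (array([0.4372, 0.1226, 0.0105]), array([-0.0033,  0.001 , -0.0001]))
cork (array([0.437 , 0.3089, 0.0029]), array([-0.0024,  0.0007, -0.    ]))
cap (array([ 0.4899, -0.4051,  0.011 ]), array([-0.0018,  0.0008, -0.0004]))
flange (array([ 0.4338, -0.0931,  0.0015]), array([-0.0023,  0.0008, -0.0002]))
[127.73113539 128.49398389]
[128.52777828 132.77979497]
```

Call:
{"fn": "step_arm", "kwargs": {
  "moves": [
    {"rx": 0,"ry": 0,"rz": 10,"dx": 0,"dy": 0,"dz": 0,"gripper": 1},
    {"rx": 0,"ry": 0,"rz": 10,"dx": 0,"dy": 0,"dz": 0,"gripper": 1},
    {"rx": 0,"ry": 0,"rz": 10,"dx": 0,"dy": 0,"dz": 0,"gripper": 1},
    {"rx": 0,"ry": 0,"rz": 10,"dx": 0,"dy": 0,"dz": 0,"gripper": 1},
    {"rx": 0,"ry": 0,"rz": 10,"dx": 0,"dy": 0,"dz": 0,"gripper": 1},
    {"rx": 0,"ry": 0,"rz": 10,"dx": 0,"dy": 0,"dz": 0,"gripper": 1},
    {"rx": 0,"ry": 0,"rz": 9,"dx": 0,"dy": 0,"dz": 0,"gripper": 1}
  ],
  "grip_force": 30
}}

```text
clock: 0.98
tcp_pos: [0.2419, 0.6298, 0.2527]
orientation: [2.227, 2.215, -0.001]
contact_force: [0.2, -0.0, 0.3]
grip_width: 0.0851
gripper_force: 0.0
```

Call:
{"fn": "step_arm", "kwargs": {
  "moves": [
    {"rx": 0,"ry": 0,"rz": 0,"dx": -42,"dy": 23,"dz": 0,"gripper": 1},
    {"rx": 0,"ry": 0,"rz": 0,"dx": -42,"dy": 23,"dz": 0,"gripper": 1},
    {"rx": 0,"ry": 0,"rz": 0,"dx": -42,"dy": 23,"dz": 0,"gripper": 1},
    {"rx": 0,"ry": 0,"rz": 0,"dx": -42,"dy": 23,"dz": 0,"gripper": 1},
    {"rx": 0,"ry": 0,"rz": 0,"dx": -42,"dy": 23,"dz": 0,"gripper": 1},
    {"rx": 0,"ry": 0,"rz": 0,"dx": -42,"dy": 23,"dz": 0,"gripper": 1},
    {"rx": 0,"ry": 0,"rz": 0,"dx": -42,"dy": 23,"dz": 0,"gripper": 1},
    {"rx": 0,"ry": 0,"rz": 0,"dx": -42,"dy": 23,"dz": 0,"gripper": 1},
    {"rx": 0,"ry": 0,"rz": 0,"dx": -42,"dy": 23,"dz": 0,"gripper": 1},
    {"rx": 0,"ry": 0,"rz": 0,"dx": -42,"dy": 23,"dz": 10,"gripper": 1},
    {"rx": 0,"ry": 0,"rz": 0,"dx": -42,"dy": 23,"dz": 20,"gripper": 1},
    {"rx": 0,"ry": 0,"rz": 0,"dx": -42,"dy": 23,"dz": 20,"gripper": 1},
    {"rx": 0,"ry": 0,"rz": 0,"dx": -42,"dy": 23,"dz": 25,"gripper": 1},
    {"rx": 0,"ry": 0,"rz": 0,"dx": -43,"dy": 23,"dz": 25,"gripper": 1},
    {"rx": 0,"ry": 0,"rz": 0,"dx": 0,"dy": 0,"dz": 0,"gripper": 1}
  ]
}}

```text
clock: 2.85
tcp_pos: [0.5636, 0.036, 0.1514]
orientation: [2.229, 2.213, -0.007]
contact_force: [-0.5, 0.9, -0.3]
grip_width: 0.0853
gripper_force: 0.0
```

Call:
{"fn": "step_arm", "kwargs": {
  "moves": [
    {"rx": 0,"ry": 0,"rz": 0,"dx": 4,"dy": 2,"dz": 30,"gripper": 1},
    {"rx": 0,"ry": 0,"rz": 0,"dx": 0,"dy": 0,"dz": 30,"gripper": 1},
    {"rx": 0,"ry": 0,"rz": 0,"dx": 0,"dy": 0,"dz": 20,"gripper": 1},
    {"rx": 0,"ry": 0,"rz": 0,"dx": 0,"dy": 0,"dz": 5,"gripper": 1},
    {"rx": 0,"ry": 0,"rz": 0,"dx": 0,"dy": 0,"dz": 0,"gripper": 0.45},
    {"rx": 0,"ry": 0,"rz": 0,"dx": 0,"dy": 0,"dz": 0,"gripper": 0.45},
    {"rx": 0,"ry": 0,"rz": 0,"dx": 0,"dy": 0,"dz": 0,"gripper": 0.45}
  ],
  "grip_force": 20
}}

```text
clock: 3.72
tcp_pos: [0.5664, 0.0452, 0.0691]
orientation: [2.221, 2.221, 0.002]
contact_force: [0.0, 0.6, 0.4]
grip_width: 0.0619
gripper_force: 0.0
```

```bash
python3 - <<'E'
from h import *
S=r.grab_frame("scene"); cv2.imwrite("pics/s3.png",S); o=r.get_obs(); print(o["tcp_pos"],o["contact_force"],o["grip_width"])
cv2.imwrite("pics/c3.png",cv2.resize(S[190:280,260:380],(800,600),interpolation=2))
E
```

```text
[0.56629015 0.04516773 0.068955  ] [-0.06401561 -0.12024893 -0.10891529] 0.0621312985721861
```

View pics/c3.png

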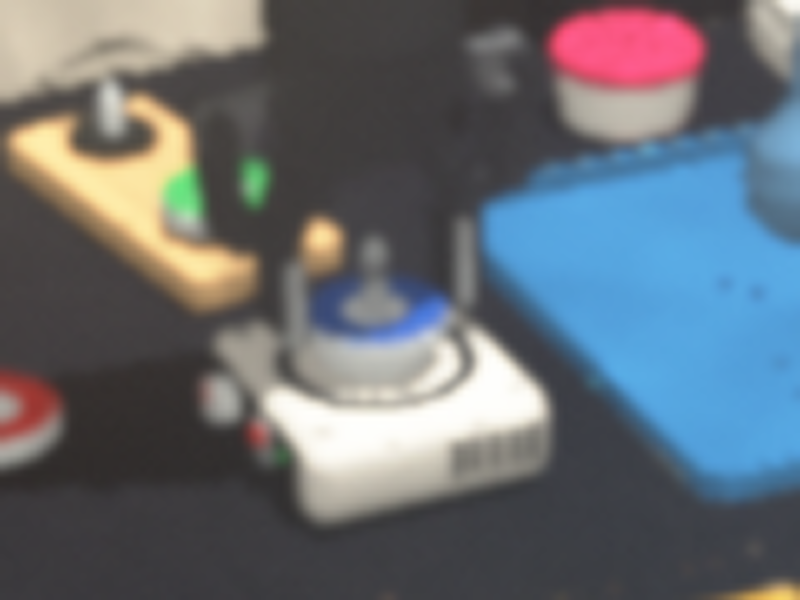

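The fingers straddle the lap, at about (298,310) and (460,265) in the crop. The TCP y is 5 mm too far left, so I correct that, then close.

Call:
{"fn": "step_arm", "kwargs": {
  "moves": [
    {"rx": 0,"ry": 0,"rz": 0,"dx": -5,"dy": -1,"dz": 3,"gripper": 0.45},
    {"rx": 0,"ry": 0,"rz": 0,"dx": 0,"dy": 0,"dz": 0,"gripper": 0.45},
    {"rx": 0,"ry": 0,"rz": 0,"dx": 0,"dy": 0,"dz": 0,"gripper": 0.2},
    {"rx": 0,"ry": 0,"rz": 0,"dx": 0,"dy": 0,"dz": 0,"gripper": 0.2},
    {"rx": 0,"ry": 0,"rz": 0,"dx": 0,"dy": 0,"dz": 0,"gripper": 0.2}
  ],
  "grip_force": 25
}}

```text
clock: 4.4
tcp_pos: [0.5649, 0.0396, 0.0655]
orientation: [2.222, 2.22, -0.0]
contact_force: [-2.0, -1.1, 6.4]
grip_width: 0.054
gripper_force: 26.4
```

Call:
{"fn": "step_arm", "kwargs": {
  "moves": [
    {"rx": 0,"ry": 0,"rz": 0,"dx": 0,"dy": 0,"dz": -10,"gripper": 0.2},
    {"rx": 0,"ry": 0,"rz": 0,"dx": 0,"dy": 0,"dz": -25,"gripper": 0.2},
    {"rx": 0,"ry": 0,"rz": 0,"dx": 0,"dy": 0,"dz": -35,"gripper": 0.2},
    {"rx": 0,"ry": 0,"rz": 0,"dx": 20,"dy": 0,"dz": 0,"gripper": 0.2},
    {"rx": 0,"ry": 0,"rz": 0,"dx": 40,"dy": 0,"dz": 0,"gripper": 0.2},
    {"rx": 0,"ry": 0,"rz": 0,"dx": 45,"dy": 0,"dz": 0,"gripper": 0.2},
    {"rx": 0,"ry": 0,"rz": 0,"dx": 45,"dy": 0,"dz": 0,"gripper": 0.2},
    {"rx": 0,"ry": 0,"rz": 0,"dx": 45,"dy": 0,"dz": 0,"gripper": 0.2},
    {"rx": 0,"ry": 0,"rz": 0,"dx": 40,"dy": 0,"dz": 10,"gripper": 0.2},
    {"rx": 0,"ry": 0,"rz": 0,"dx": 28,"dy": 0,"dz": 20,"gripper": 0.2},
    {"rx": 0,"ry": 0,"rz": 0,"dx": 0,"dy": 0,"dz": 15,"gripper": 0.2},
    {"rx": 0,"ry": 0,"rz": 0,"dx": 0,"dy": 0,"dz": 0,"gripper": 0.2},
    {"rx": 0,"ry": 0,"rz": 0,"dx": 0,"dy": 0,"dz": 0,"gripper": 0.2}
  ]
}}

```text
clock: 6.02
tcp_pos: [0.5654, 0.3016, 0.0906]
orientation: [2.223, 2.219, -0.0]
contact_force: [0.5, 0.3, -2.1]
grip_width: 0.0541
gripper_force: 28.7
```

```bash
python3 - <<'E'
from h import *
S=r.grab_frame("scene"); T=r.grab_frame("top"); cv2.imwrite("pics/s4.png",S); cv2.imwrite("pics/t4.png",T); o=r.get_obs(); print(o["tcp_pos"],o["contact_force"],o["grip_width"])
cv2.imwrite("pics/c4.png",np.hstack([cv2.resize(S[170:260,240:340],(400,360),interpolation=2),cv2.resize(T[190:280,140:240],(400,360),interpolation=2)]))
a,b=blob(T,(295,238),9,(0,0,100),(180,60,255)); print("platen?",a,b,plane("top",a,.05))
E
```

```text
[0.56567176 0.30208109 0.09112397] [ 0.10331296  0.51288912 -1.84449243] 0.05438713954685692
platen? (295.0, 238.0) (19, 19) [0.56596532 0.04130384 0.05      ]
```

View pics/c4.png

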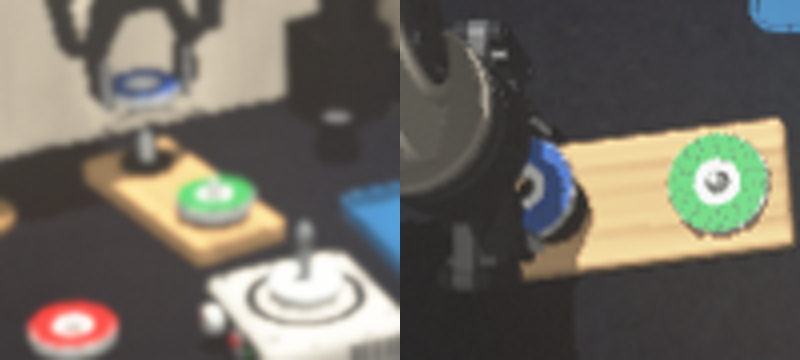

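The lap is held level. In the scene crop its centre is at (145,85), above the peg tip at (147,133). Next I measure the offset from the same view.

```bash
python3 - <<'E'
from h import *
S=cv2.imread("pics/s4.png");T=cv2.imread("pics/t4.png");T0=cv2.imread("pics/top0.png")
zl=.0911-.066+.060
a,b=blob(S,(276,191),14,(100,60,40),(125,255,255)); L=plane("scene",a,zl); print("lap scene",a,b,L)
h=cv2.cvtColor(S,cv2.COLOR_BGR2HSV)
# peg: bright low-sat columns on rows 201..210
for v in range(198,213): print(v,[int(x) for x in h[v,268:288,2]])
for z in(.024,.046): print(z,proj("scene",[.5663,.303,z]),proj("scene",[.5663,.306,z]),proj("scene",[.5693,.303,z]))
print("lap proj",proj("scene",[.5657,.3025,zl]))
# dark ring around platen
hT=cv2.cvtColor(T,cv2.COLOR_BGR2HSV); k=np.zeros(hT.shape[:2],np.uint8); cv2.circle(k,(295,239),20,255,-1)
m=cv2.inRange(hT,(0,0,0),(180,255,110))&k; p=cv2.convexHull(cv2.findNonZero(m)); M=cv2.moments(p); c=(M['m10']/M['m00'],M['m01']/M['m00']); print("ring",c,cv2.boundingRect(p),plane("top",c,.038))
print(hT[228:248,285:306,2])
E
```

```text
lap scene (276.0345911949685, 190.89937106918237) (16, 5) [0.5657245  0.29261206 0.0851    ]
198 [185, 184, 178, 167, 155, 159, 170, 175, 178, 180, 183, 186, 187, 186, 184, 182, 179, 174, 162, 146]
199 [190, 179, 171, 171, 174, 179, 184, 183, 179, 177, 179, 182, 185, 183, 174, 167, 160, 145, 121, 104]
200 [187, 181, 179, 182, 185, 186, 184, 177, 158, 144, 140, 145, 153, 150, 133, 122, 116, 106, 88, 77]
201 [176, 177, 178, 175, 169, 163, 159, 152, 133, 107, 97, 99, 106, 104, 91, 82, 80, 77, 73, 71]
202 [153, 157, 154, 142, 127, 117, 118, 127, 127, 106, 85, 78, 81, 80, 75, 73, 72, 72, 71, 71]
203 [111, 114, 111, 99, 87, 84, 100, 131, 146, 130, 103, 95, 103, 101, 89, 77, 73, 71, 71, 71]
204 [79, 80, 79, 76, 73, 80, 108, 144, 164, 153, 133, 143, 164, 163, 136, 102, 81, 73, 71, 70]
205 [72, 73, 72, 73, 72, 83, 111, 149, 169, 163, 156, 182, 212, 214, 186, 146, 105, 80, 74, 72]
206 [74, 77, 78, 75, 74, 82, 110, 148, 169, 165, 156, 174, 201, 206, 198, 170, 128, 95, 81, 76]
207 [87, 92, 89, 81, 73, 79, 105, 143, 166, 161, 138, 129, 139, 148, 157, 153, 136, 119, 109, 101]
208 [113, 112, 101, 8
[... 1853 characters left out ...]
7 247 247 247 244 162 155 132 115 137 220 246 247 247 247 247
  247 247 247]
 [224 247 247 247 247 247 244 161 162 157 174 231 246 247 247 247 247 247
  247 247 246]
 [223 245 247 247 247 247 246 219 218 218 241 247 247 247 247 247 247 247
  247 247 246]
 [239 227 247 247 247 247 247 247 247 247 247 247 247 247 247 247 247 247
  247 247 243]
 [238 219 247 247 247 247 247 247 247 247 247 247 247 247 247 247 247 247
  247 243 231]
 [241 199 227 247 247 247 247 247 247 247 247 247 247 247 247 247 247 247
  246 238 244]
 [246 241 197 228 247 247 247 247 247 247 247 247 247 247 247 247 247 246
  235 231 246]
 [245 245 237 172 230 246 247 247 247 247 247 247 247 247 247 247 243 215
  232 246 246]]
```

Call:
{"fn": "step_arm", "kwargs": {
  "moves": [
    {"rx": 0,"ry": 0,"rz": 0,"dx": 1,"dy": -0.5,"dz": 20,"gripper": 0.2},
    {"rx": 0,"ry": 0,"rz": 0,"dx": 0,"dy": 0,"dz": 8,"gripper": 0.2},
    {"rx": 0,"ry": 0,"rz": 0,"dx": 0,"dy": 0,"dz": 7,"gripper": 0.2},
    {"rx": 0,"ry": 0,"rz": 0,"dx": 0,"dy": 0,"dz": 6,"gripper": 0.2},
    {"rx": 0,"ry": 0,"rz": 0,"dx": 0,"dy": 0,"dz": 5,"gripper": 0.2},
    {"rx": 0,"ry": 0,"rz": 0,"dx": 0,"dy": 0,"dz": 0,"gripper": 0.2},
    {"rx": 0,"ry": 0,"rz": 0,"dx": 0,"dy": 0,"dz": 0,"gripper": 0.2}
  ]
}}

```text
clock: 7.0
tcp_pos: [0.565, 0.3037, 0.0443]
orientation: [2.222, 2.22, 0.001]
contact_force: [3.4, -0.6, -3.9]
grip_width: 0.054
gripper_force: 28.5
```

Call:
{"fn": "step_arm", "kwargs": {
  "moves": [
    {"rx": 0,"ry": 0,"rz": 0,"dx": 0,"dy": 0.8,"dz": 2,"gripper": 0.2},
    {"rx": 0,"ry": 0,"rz": 0,"dx": 0,"dy": 0,"dz": 2,"gripper": 0.2},
    {"rx": 0,"ry": 0,"rz": 0,"dx": 0,"dy": 0,"dz": 0.5,"gripper": 0.2},
    {"rx": 0,"ry": 0,"rz": 0,"dx": 0,"dy": 0,"dz": 0,"gripper": 0.2}
  ]
}}

```text
clock: 7.5
tcp_pos: [0.5652, 0.304, 0.0398]
orientation: [-2.222, -2.221, 0.0]
contact_force: [1.2, -0.9, -0.8]
grip_width: 0.054
gripper_force: 28.8
```

Call:
{"fn": "step_arm", "kwargs": {
  "moves": [
    {"rx": 0,"ry": 0,"rz": 0,"dx": 0,"dy": 0,"dz": 0.7,"gripper": 0.2},
    {"rx": 0,"ry": 0,"rz": 0,"dx": 0,"dy": 0,"dz": 0,"gripper": 0.45},
    {"rx": 0,"ry": 0,"rz": 0,"dx": 0,"dy": 0,"dz": 0,"gripper": 0.5},
    {"rx": 0,"ry": 0,"rz": 0,"dx": 0,"dy": 0,"dz": 0,"gripper": 0.5},
    {"rx": 0,"ry": 0,"rz": 0,"dx": 0,"dy": 0,"dz": -15,"gripper": 0.5},
    {"rx": 0,"ry": 0,"rz": 0,"dx": 0,"dy": 0,"dz": -40,"gripper": 0.6},
    {"rx": 0,"ry": 0,"rz": 0,"dx": 0,"dy": -29,"dz": -10,"gripper": 0.6},
    {"rx": 0,"ry": 0,"rz": 0,"dx": 2,"dy": -50,"dz": 0,"gripper": 0.6},
    {"rx": 0,"ry": 0,"rz": 0,"dx": 2,"dy": -50,"dz": 0,"gripper": 0.6},
    {"rx": 0,"ry": 0,"rz": 0,"dx": 0,"dy": 0,"dz": 0,"gripper": 0.6},
    {"rx": 0,"ry": 0,"rz": 0,"dx": 0,"dy": 0,"dz": 0,"gripper": 0.6}
  ]
}}

```text
clock: 8.88
tcp_pos: [0.4372, 0.3086, 0.1052]
orientation: [2.221, 2.221, 0.003]
contact_force: [0.2, -0.3, -0.5]
grip_width: 0.0685
gripper_force: 0.0
```

```bash
python3 - <<'E'
from h import *
S=r.grab_frame("scene"); T=r.grab_frame("top"); cv2.imwrite("pics/s5.png",S); cv2.imwrite("pics/t5.png",T); o=r.get_obs(); print(o["tcp_pos"],o["contact_force"],o["grip_width"])
cv2.imwrite("pics/c5.png",cv2.resize(S[170:260,220:340],(800,600),interpolation=2))
a,b=blob(S,(282,207),16,(100,100,70),(125,255,255)); print(a,b,plane("scene",a,.034))
E
```

```text
[0.43790335 0.30812716 0.10479812] [0.10033006 0.27764025 0.09715747] 0.06866619684292972
(275.7759856630824, 205.57885304659496) (18, 8) [0.56641592 0.30335173 0.034     ]
```

View pics/c5.png

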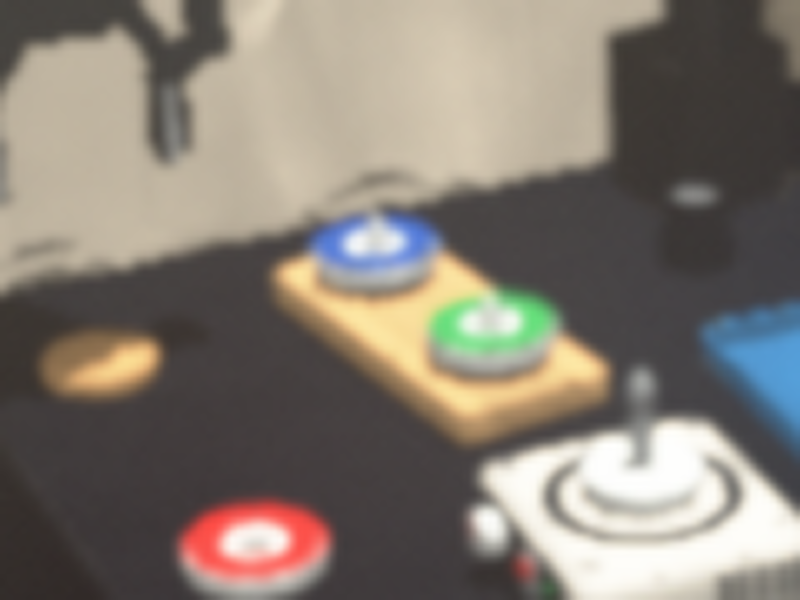

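The coarse lap lies flat on the peg at crop (375,245), matching the green one. Now I go down to the cork.

Call:
{"fn": "step_arm", "kwargs": {
  "moves": [
    {"rx": 0,"ry": 0,"rz": 0,"dx": 0,"dy": -1.5,"dz": 35,"gripper": 0.6},
    {"rx": 0,"ry": 0,"rz": 0,"dx": 0,"dy": 0,"dz": 30,"gripper": 0.6},
    {"rx": 0,"ry": 0,"rz": 0,"dx": 0,"dy": 0,"dz": 12,"gripper": 0.6},
    {"rx": 0,"ry": 0,"rz": 0,"dx": 0,"dy": 0,"dz": 3,"gripper": 0.6},
    {"rx": 0,"ry": 0,"rz": 0,"dx": 0,"dy": 0,"dz": 0,"gripper": 0.6},
    {"rx": 0,"ry": 0,"rz": 0,"dx": 0,"dy": 0,"dz": 0,"gripper": 0.6}
  ]
}}

```text
clock: 9.72
tcp_pos: [0.4354, 0.3085, 0.025]
orientation: [2.222, 2.221, 0.003]
contact_force: [-1.0, -0.3, -0.4]
grip_width: 0.0685
gripper_force: 0.0
```

Call:
{"fn": "step_arm", "kwargs": {
  "moves": [
    {"rx": 0,"ry": 0,"rz": 0,"dx": -0.7,"dy": 0,"dz": 2,"gripper": 0.6},
    {"rx": 0,"ry": 0,"rz": 0,"dx": 0,"dy": 0,"dz": 0,"gripper": 0.3},
    {"rx": 0,"ry": 0,"rz": 0,"dx": 0,"dy": 0,"dz": 0,"gripper": 0.05},
    {"rx": 0,"ry": 0,"rz": 0,"dx": 0,"dy": 0,"dz": 0,"gripper": 0.05},
    {"rx": 0,"ry": 0,"rz": 0,"dx": 0,"dy": 0,"dz": 0,"gripper": 0.05}
  ],
  "grip_force": 25
}}

```text
clock: 10.35
tcp_pos: [0.4348, 0.3075, 0.0224]
orientation: [-2.222, -2.221, -0.0]
contact_force: [-1.1, -0.7, 6.4]
grip_width: 0.0478
gripper_force: 25.5
```

Call:
{"fn": "step_arm", "kwargs": {
  "moves": [
    {"rx": 0,"ry": 0,"rz": 0,"dx": 0,"dy": 0,"dz": -25,"gripper": 0.05},
    {"rx": 0,"ry": 0,"rz": 0,"dx": 0,"dy": 0,"dz": -50,"gripper": 0.05},
    {"rx": 0,"ry": 0,"rz": 0,"dx": -20,"dy": 10,"dz": -40,"gripper": 0.05},
    {"rx": 0,"ry": 0,"rz": 0,"dx": -45,"dy": 22,"dz": 0,"gripper": 0.05},
    {"rx": 0,"ry": 0,"rz": 0,"dx": -45,"dy": 22,"dz": 0,"gripper": 0.05},
    {"rx": 0,"ry": 0,"rz": 0,"dx": -45,"dy": 22,"dz": 0,"gripper": 0.05},
    {"rx": 0,"ry": 0,"rz": 0,"dx": -45,"dy": 22,"dz": 0,"gripper": 0.05},
    {"rx": 0,"ry": 0,"rz": 0,"dx": -40,"dy": 20,"dz": 0,"gripper": 0.05},
    {"rx": 0,"ry": 0,"rz": 0,"dx": -27,"dy": 12,"dz": 0,"gripper": 0.05},
    {"rx": 0,"ry": 0,"rz": 0,"dx": 0,"dy": 0,"dz": 0,"gripper": 0.05},
    {"rx": 0,"ry": 0,"rz": 0,"dx": 0,"dy": 0,"dz": 0,"gripper": 0.05},
    {"rx": 0,"ry": 0,"rz": 0,"dx": 0,"dy": 0,"dz": 0,"gripper": 0.05}
  ]
}}

```text
clock: 11.85
tcp_pos: [0.5642, 0.0419, 0.1369]
orientation: [-2.219, -2.223, 0.0]
contact_force: [-0.6, -0.2, 0.2]
grip_width: 0.0476
gripper_force: 26.3
```

```bash
python3 - <<'E'
from h import *
S=r.grab_frame("scene"); o=r.get_obs(); print(o["tcp_pos"],o["contact_force"],o["grip_width"])
cv2.imwrite("pics/c6.png",cv2.resize(S[180:270,260:380],(800,600),interpolation=2))
p=o["tcp_pos"]
print(proj("scene",[p[0],p[1],p[2]-.0144]),proj("scene",[.565,.0405,.09]))
E
```

```text
[0.56430843 0.04182362 0.13694861] [ 0.19237752 -0.02415281 -0.74323877] 0.047601183095147374
[313.91652097 212.98304895] [314.65193593 224.8862299 ]
```

View pics/c6.png

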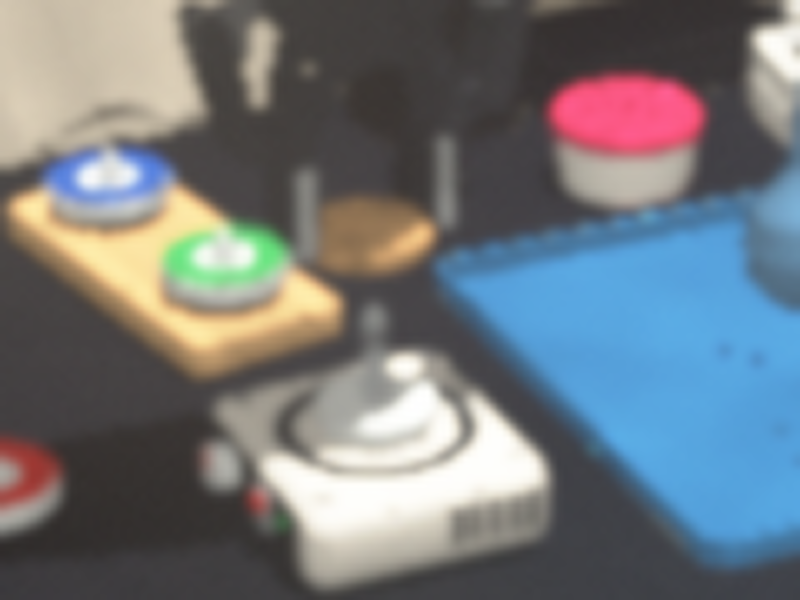

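The cork at crop (375,237) sits straight above the spindle tip at (375,310). I go down.

Call:
{"fn": "step_arm", "kwargs": {
  "moves": [
    {"rx": 0,"ry": 0,"rz": 0,"dx": -1.4,"dy": 0.6,"dz": 18,"gripper": 0.05},
    {"rx": 0,"ry": 0,"rz": 0,"dx": 0,"dy": 0,"dz": 10,"gripper": 0.05},
    {"rx": 0,"ry": 0,"rz": 0,"dx": 0,"dy": 0,"dz": 8,"gripper": 0.05},
    {"rx": 0,"ry": 0,"rz": 0,"dx": 0,"dy": 0,"dz": 8,"gripper": 0.05},
    {"rx": 0,"ry": 0,"rz": 0,"dx": 0,"dy": 0,"dz": 0,"gripper": 0.05},
    {"rx": 0,"ry": 0,"rz": 0,"dx": 0,"dy": 0,"dz": 0,"gripper": 0.05}
  ]
}}

```text
clock: 12.65
tcp_pos: [0.5655, 0.0389, 0.0933]
orientation: [2.222, 2.221, 0.001]
contact_force: [-0.2, -0.1, -0.2]
grip_width: 0.0479
gripper_force: 26.3
```

Call:
{"fn": "step_arm", "kwargs": {
  "moves": [
    {"rx": 0,"ry": 0,"rz": 0,"dx": 1,"dy": -0.3,"dz": 7,"gripper": 0.05},
    {"rx": 0,"ry": 0,"rz": 0,"dx": 0,"dy": 0,"dz": 6,"gripper": 0.05},
    {"rx": 0,"ry": 0,"rz": 0,"dx": 0,"dy": 0,"dz": 5,"gripper": 0.05},
    {"rx": 0,"ry": 0,"rz": 0,"dx": 0,"dy": 0,"dz": 2.5,"gripper": 0.05},
    {"rx": 0,"ry": 0,"rz": 0,"dx": 0,"dy": 0,"dz": 0,"gripper": 0.05},
    {"rx": 0,"ry": 0,"rz": 0,"dx": 0,"dy": 0,"dz": 0,"gripper": 0.05}
  ]
}}

```text
clock: 13.4
tcp_pos: [0.5651, 0.0399, 0.0726]
orientation: [2.222, 2.221, 0.0]
contact_force: [0.7, 0.9, 0.5]
grip_width: 0.0475
gripper_force: 26.3
```

Call:
{"fn": "step_arm", "kwargs": {
  "moves": [
    {"rx": 0,"ry": 0,"rz": 0,"dx": 0,"dy": 0,"dz": 0.4,"gripper": 0.05},
    {"rx": 0,"ry": 0,"rz": 0,"dx": 0,"dy": 0,"dz": 0,"gripper": 0.4},
    {"rx": 0,"ry": 0,"rz": 0,"dx": 0,"dy": 0,"dz": 0,"gripper": 0.4},
    {"rx": 0,"ry": 0,"rz": 0,"dx": 0,"dy": 0,"dz": 0,"gripper": 0.4},
    {"rx": 0,"ry": 0,"rz": 0,"dx": 0,"dy": 0,"dz": -15,"gripper": 0.6},
    {"rx": 0,"ry": 0,"rz": 0,"dx": 0,"dy": 0,"dz": -40,"gripper": 0.7},
    {"rx": 0,"ry": 0,"rz": 0,"dx": 23,"dy": -39,"dz": -10,"gripper": 0.7},
    {"rx": 0,"ry": 0,"rz": 0,"dx": 30,"dy": -45,"dz": 20,"gripper": 0.7},
    {"rx": 0,"ry": 0,"rz": 0,"dx": 30,"dy": -45,"dz": 30,"gripper": 0.7},
    {"rx": 0,"ry": 0,"rz": 0,"dx": 0,"dy": 0,"dz": 30,"gripper": 0.7},
    {"rx": 0,"ry": 0,"rz": 0,"dx": 0,"dy": 0,"dz": 0,"gripper": 0.7},
    {"rx": 0,"ry": 0,"rz": 0,"dx": 0,"dy": 0,"dz": 0,"gripper": 0.7},
    {"rx": 0,"ry": 0,"rz": 0,"dx": 0,"dy": 0,"dz": 0,"gripper": 0.7}
  ]
}}

```text
clock: 15.02
tcp_pos: [0.4374, 0.1228, 0.0584]
orientation: [2.223, 2.219, 0.004]
contact_force: [-0.2, 0.4, 0.4]
grip_width: 0.0725
gripper_force: 0.0
```

```bash
python3 - <<'E'
from h import *
S=r.grab_frame("scene"); T=r.grab_frame("top");o=r.get_obs(); print(o["tcp_pos"],o["contact_force"],o["grip_width"])
cv2.imwrite("pics/c7.png",np.hstack([cv2.resize(S[200:290,230:350],(400,300),interpolation=2),cv2.resize(T[210:270,255:335],(400,300),interpolation=2)]))
for n,I,uv in(("top",T,(295,238)),("scene",S,(315.5,236))):
    a,b=blob(I,uv,16,(8,70,70),(25,255,255)); print(n,a,b,plane(n,a,.058))
E
```

```text
[0.43696749 0.12282849 0.05804387] [ 0.80190412 -0.46345194  0.10616681] 0.07278085780349793
top (294.9437908496732, 238.89629629629627) (23, 23) [0.56249623 0.04080674 0.058     ]
scene (312.3248945147679, 234.0622362869198) (25, 21) [0.56423599 0.05364794 0.058     ]
```

View pics/c7.png

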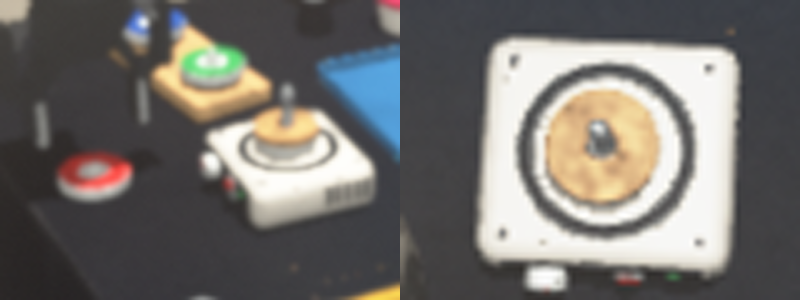

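The cork lies flat on the platen, centred in the top view. Now the fine lap.

Call:
{"fn": "step_arm", "kwargs": {
  "moves": [
    {"rx": 0,"ry": 0,"rz": 0,"dx": 0,"dy": -0.8,"dz": 20,"gripper": 0.7},
    {"rx": 0,"ry": 0,"rz": 0,"dx": 0,"dy": 0,"dz": 12,"gripper": 0.7},
    {"rx": 0,"ry": 0,"rz": 0,"dx": 0,"dy": 0,"dz": 5,"gripper": 0.5},
    {"rx": 0,"ry": 0,"rz": 0,"dx": 0,"dy": 0,"dz": 0,"gripper": 0.5},
    {"rx": 0,"ry": 0,"rz": 0,"dx": 0,"dy": 0,"dz": 0,"gripper": 0.2},
    {"rx": 0,"ry": 0,"rz": 0,"dx": 0,"dy": 0,"dz": 0,"gripper": 0.2},
    {"rx": 0,"ry": 0,"rz": 0,"dx": 0,"dy": 0,"dz": 0,"gripper": 0.2}
  ]
}}

```text
clock: 16.0
tcp_pos: [0.4356, 0.1229, 0.0208]
orientation: [2.222, 2.22, 0.001]
contact_force: [-0.9, -0.4, 7.0]
grip_width: 0.054
gripper_force: 25.9
```

Call:
{"fn": "step_arm", "kwargs": {
  "moves": [
    {"rx": 0,"ry": 0,"rz": 0,"dx": 0,"dy": 0,"dz": -25,"gripper": 0.2},
    {"rx": 0,"ry": 0,"rz": 0,"dx": 0,"dy": 0,"dz": -50,"gripper": 0.2},
    {"rx": 0,"ry": 0,"rz": 0,"dx": -13,"dy": 19,"dz": -39,"gripper": 0.2},
    {"rx": 0,"ry": 0,"rz": 0,"dx": -25,"dy": 40,"dz": 0,"gripper": 0.2},
    {"rx": 0,"ry": 0,"rz": 0,"dx": -25,"dy": 40,"dz": 0,"gripper": 0.2},
    {"rx": 0,"ry": 0,"rz": 0,"dx": -20,"dy": 30.5,"dz": 0,"gripper": 0.2},
    {"rx": 0,"ry": 0,"rz": 0,"dx": 0,"dy": 0,"dz": 0,"gripper": 0.2},
    {"rx": 0,"ry": 0,"rz": 0,"dx": 0,"dy": 0,"dz": 0,"gripper": 0.2},
    {"rx": 0,"ry": 0,"rz": 0,"dx": 0,"dy": 0,"dz": 0,"gripper": 0.2}
  ]
}}

```text
clock: 17.12
tcp_pos: [0.5636, 0.041, 0.134]
orientation: [-2.219, -2.222, 0.001]
contact_force: [0.2, 0.4, -0.7]
grip_width: 0.0544
gripper_force: 27.2
```

Call:
{"fn": "step_arm", "kwargs": {
  "moves": [
    {"rx": 0,"ry": 0,"rz": 0,"dx": -0.6,"dy": 1.1,"dz": 16,"gripper": 0.2},
    {"rx": 0,"ry": 0,"rz": 0,"dx": 0,"dy": 0,"dz": 9,"gripper": 0.2},
    {"rx": 0,"ry": 0,"rz": 0,"dx": 0,"dy": 0,"dz": 7,"gripper": 0.2},
    {"rx": 0,"ry": 0,"rz": 0,"dx": 0,"dy": 0,"dz": 6,"gripper": 0.2},
    {"rx": 0,"ry": 0,"rz": 0,"dx": 0,"dy": 0,"dz": 0,"gripper": 0.2},
    {"rx": 0,"ry": 0,"rz": 0,"dx": 0,"dy": 0,"dz": 0,"gripper": 0.2}
  ]
}}

```text
clock: 17.88
tcp_pos: [0.566, 0.0392, 0.0964]
orientation: [2.222, 2.221, 0.0]
contact_force: [0.4, -0.2, -0.8]
grip_width: 0.0544
gripper_force: 27.2
```

Call:
{"fn": "step_arm", "kwargs": {
  "moves": [
    {"rx": 0,"ry": 0,"rz": 0,"dx": 0.8,"dy": -0.8,"dz": 6,"gripper": 0.2},
    {"rx": 0,"ry": 0,"rz": 0,"dx": 0,"dy": 0,"dz": 6,"gripper": 0.2},
    {"rx": 0,"ry": 0,"rz": 0,"dx": 0,"dy": 0,"dz": 4,"gripper": 0.2},
    {"rx": 0,"ry": 0,"rz": 0,"dx": 0,"dy": 0,"dz": 1,"gripper": 0.2},
    {"rx": 0,"ry": 0,"rz": 0,"dx": 0,"dy": 0,"dz": 0,"gripper": 0.2},
    {"rx": 0,"ry": 0,"rz": 0,"dx": 0,"dy": 0,"dz": 0,"gripper": 0.2}
  ]
}}

```text
clock: 18.62
tcp_pos: [0.5651, 0.0401, 0.0793]
orientation: [2.222, 2.221, 0.0]
contact_force: [-0.5, 0.2, -0.8]
grip_width: 0.0538
gripper_force: 27.2
```

Call:
{"fn": "step_arm", "kwargs": {
  "moves": [
    {"rx": 0,"ry": 0,"rz": 0,"dx": 0,"dy": 0,"dz": 0.6,"gripper": 0.2},
    {"rx": 0,"ry": 0,"rz": 0,"dx": 0,"dy": 0,"dz": 0,"gripper": 0.5},
    {"rx": 0,"ry": 0,"rz": 0,"dx": 0,"dy": 0,"dz": 0,"gripper": 0.5},
    {"rx": 0,"ry": 0,"rz": 0,"dx": 0,"dy": 0,"dz": 0,"gripper": 0.5},
    {"rx": 0,"ry": 0,"rz": 0,"dx": 0,"dy": 0,"dz": -15,"gripper": 0.5},
    {"rx": 0,"ry": 0,"rz": 0,"dx": 0,"dy": 0,"dz": -40,"gripper": 0.2},
    {"rx": 0,"ry": 0,"rz": 0,"dx": -33,"dy": -30,"dz": -10,"gripper": 0},
    {"rx": 0,"ry": 0,"rz": 0,"dx": -33,"dy": -34,"dz": 20,"gripper": 0},
    {"rx": 0,"ry": 0,"rz": 0,"dx": -33,"dy": -34,"dz": 30,"gripper": 0},
    {"rx": 0,"ry": 0,"rz": 0,"dx": -34,"dy": -34,"dz": 30,"gripper": 0},
    {"rx": 0,"ry": 0,"rz": 0,"dx": 0,"dy": 0,"dz": 0,"gripper": 0},
    {"rx": 0,"ry": 0,"rz": 0,"dx": 0,"dy": 0,"dz": 0,"gripper": 0},
    {"rx": 0,"ry": 0,"rz": 0,"dx": 0,"dy": 0,"dz": 0,"gripper": 0}
  ]
}}

```text
clock: 20.25
tcp_pos: [0.4349, -0.092, 0.0645]
orientation: [2.218, 2.222, 0.003]
contact_force: [-0.0, 0.5, 0.1]
grip_width: 0.0431
gripper_force: 0.0
```

```bash
python3 - <<'E'
from h import *
S=r.grab_frame("scene"); T=r.grab_frame("top");o=r.get_obs(); print(o["tcp_pos"],o["contact_force"],o["grip_width"])
cv2.imwrite("pics/c8.png",np.hstack([cv2.resize(S[215:320,250:355],(400,400),interpolation=2),cv2.resize(T[205:275,260:330],(400,400),interpolation=2)]))
a,b=blob(T,(295,238),16,(0,130,90),(10,255,255)); print(a,b,plane("top",a,.068))
E
```

```text
[ 0.43432665 -0.09198774  0.06418136] [-0.0463064  -0.02780235  1.07800774] 0.04291052611637606
(291.31205673758865, 238.19306540583133) (20, 20) [0.56214053 0.0477291  0.068     ]
```

View pics/c8.png

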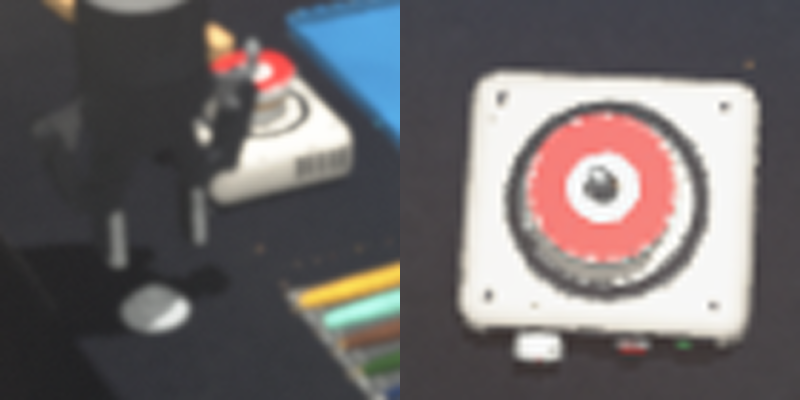

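Red is seated and concentric. Now the flange: it shows at crop (155,308) below the fingers.

Call:
{"fn": "step_arm", "kwargs": {
  "moves": [
    {"rx": 0,"ry": 0,"rz": 0,"dx": -0.8,"dy": -1,"dz": 20,"gripper": 0},
    {"rx": 0,"ry": 0,"rz": 0,"dx": 0,"dy": 0,"dz": 10,"gripper": 0},
    {"rx": 0,"ry": 0,"rz": 0,"dx": 0,"dy": 0,"dz": 4,"gripper": 0},
    {"rx": 0,"ry": 0,"rz": 0,"dx": 0,"dy": 0,"dz": 2,"gripper": 0},
    {"rx": 0,"ry": 0,"rz": 0,"dx": 0,"dy": 0,"dz": 0,"gripper": 0},
    {"rx": 0,"ry": 0,"rz": 0,"dx": 0,"dy": 0,"dz": 0,"gripper": 0}
  ]
}}

```text
clock: 21.1
tcp_pos: [0.4322, -0.0937, 0.0279]
orientation: [2.222, 2.221, 0.001]
contact_force: [0.9, -0.7, -0.1]
grip_width: 0.0425
gripper_force: 0.0
```

```bash
python3 - <<'E'
from h import *
S=r.grab_frame("scene"); o=r.get_obs(); print(o["tcp_pos"],o["contact_force"],o["grip_width"])
cv2.imwrite("pics/c9.png",cv2.resize(S[270:315,260:320],(800,600),interpolation=2))
E
```

```text
[ 0.43215992 -0.09363499  0.02785247] [0.04320222 0.72105609 0.6288319 ] 0.04288328936826211
```

View pics/c9.png

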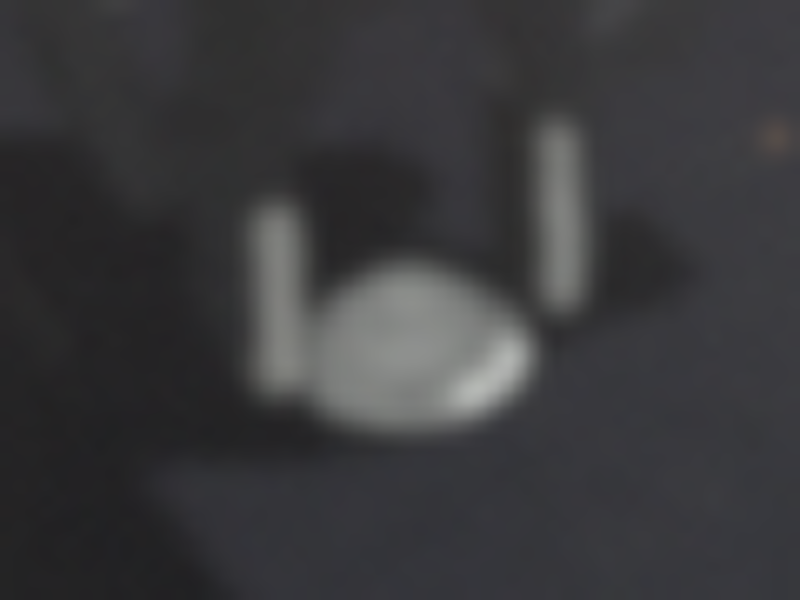

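The fingers at (275,300) and (560,215) straddle the flange. I close on the hub.

Call:
{"fn": "step_arm", "kwargs": {
  "moves": [
    {"rx": 0,"ry": 0,"rz": 0,"dx": 0.8,"dy": 0.8,"dz": 0,"gripper": 0},
    {"rx": 0,"ry": 0,"rz": 0,"dx": 0,"dy": 0,"dz": 0,"gripper": -0.2},
    {"rx": 0,"ry": 0,"rz": 0,"dx": 0,"dy": 0,"dz": 0,"gripper": -0.55},
    {"rx": 0,"ry": 0,"rz": 0,"dx": 0,"dy": 0,"dz": 0,"gripper": -0.55},
    {"rx": 0,"ry": 0,"rz": 0,"dx": 0,"dy": 0,"dz": 0,"gripper": -0.55}
  ]
}}

```text
clock: 21.78
tcp_pos: [0.4329, -0.0928, 0.0278]
orientation: [2.222, 2.221, 0.001]
contact_force: [-0.4, 0.6, 5.7]
grip_width: 0.0218
gripper_force: 24.4
```

Call:
{"fn": "step_arm", "kwargs": {
  "moves": [
    {"rx": 0,"ry": 0,"rz": 0,"dx": 0,"dy": 0,"dz": -25,"gripper": -0.55},
    {"rx": 0,"ry": 0,"rz": 0,"dx": 0,"dy": 0,"dz": -50,"gripper": -0.55},
    {"rx": 0,"ry": 0,"rz": 0,"dx": 13,"dy": 13,"dz": -42,"gripper": -0.55},
    {"rx": 0,"ry": 0,"rz": 0,"dx": 32,"dy": 32,"dz": 0,"gripper": -0.55},
    {"rx": 0,"ry": 0,"rz": 0,"dx": 34,"dy": 34,"dz": 0,"gripper": -0.55},
    {"rx": 0,"ry": 0,"rz": 0,"dx": 34,"dy": 34,"dz": 0,"gripper": -0.55},
    {"rx": 0,"ry": 0,"rz": 0,"dx": 20,"dy": 19.5,"dz": 0,"gripper": -0.55},
    {"rx": 0,"ry": 0,"rz": 0,"dx": 0,"dy": 0,"dz": 0,"gripper": -0.55},
    {"rx": 0,"ry": 0,"rz": 0,"dx": 0,"dy": 0,"dz": 0,"gripper": -0.55},
    {"rx": 0,"ry": 0,"rz": 0,"dx": 0,"dy": 0,"dz": 0,"gripper": -0.55}
  ]
}}

```text
clock: 23.02
tcp_pos: [0.5644, 0.0389, 0.1445]
orientation: [-2.224, -2.219, 0.001]
contact_force: [-0.2, 0.5, -1.1]
grip_width: 0.0217
gripper_force: 24.8
```

```bash
python3 - <<'E'
from h import *
S=r.grab_frame("scene"); o=r.get_obs(); print(o["tcp_pos"],o["contact_force"],o["grip_width"])
cv2.imwrite("pics/c10.png",cv2.resize(S[185:260,270:370],(800,600),interpolation=2))
E
```

```text
[0.56458587 0.03907437 0.14461083] [-0.17767932 -0.07907261 -0.20041811] 0.021446894401212807
```

View pics/c10.png

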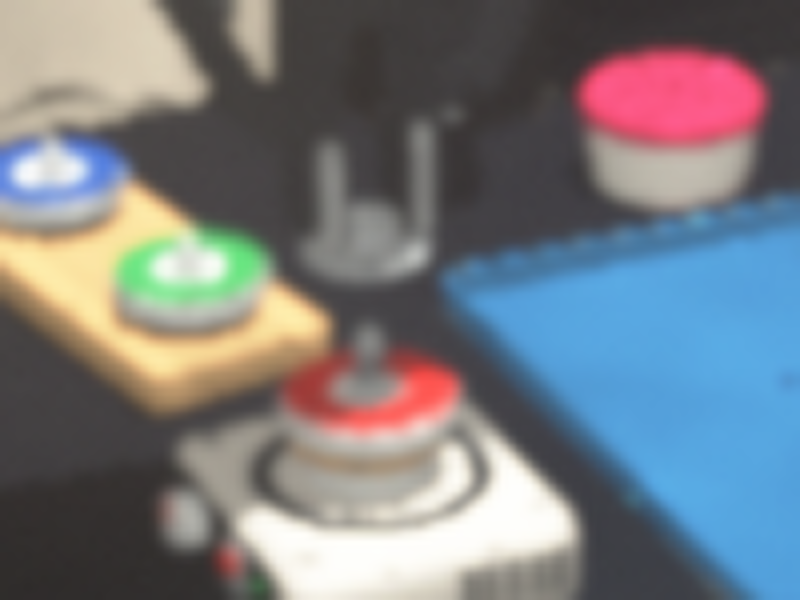

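The flange is level at crop (367,245), above the spindle tip at (368,335). I go down.

Call:
{"fn": "step_arm", "kwargs": {
  "moves": [
    {"rx": 0,"ry": 0,"rz": 0,"dx": 0,"dy": 0,"dz": 16,"gripper": -0.55},
    {"rx": 0,"ry": 0,"rz": 0,"dx": 0,"dy": 0,"dz": 9,"gripper": -0.55},
    {"rx": 0,"ry": 0,"rz": 0,"dx": 0,"dy": 0,"dz": 6,"gripper": -0.55},
    {"rx": 0,"ry": 0,"rz": 0,"dx": 0,"dy": 0,"dz": 5,"gripper": -0.55},
    {"rx": 0,"ry": 0,"rz": 0,"dx": 0,"dy": 0,"dz": 0,"gripper": -0.55},
    {"rx": 0,"ry": 0,"rz": 0,"dx": 0,"dy": 0,"dz": 0,"gripper": -0.55}
  ]
}}

```text
clock: 23.82
tcp_pos: [0.5655, 0.0401, 0.1088]
orientation: [2.222, 2.221, 0.001]
contact_force: [0.6, -1.2, -1.1]
grip_width: 0.022
gripper_force: 24.8
```

Call:
{"fn": "step_arm", "kwargs": {
  "moves": [
    {"rx": 0,"ry": 0,"rz": 0,"dx": 0,"dy": -0.3,"dz": 5,"gripper": -0.55},
    {"rx": 0,"ry": 0,"rz": 0,"dx": 0,"dy": 0,"dz": 4,"gripper": -0.55},
    {"rx": 0,"ry": 0,"rz": 0,"dx": 0,"dy": 0,"dz": 3,"gripper": -0.55},
    {"rx": 0,"ry": 0,"rz": 0,"dx": 0,"dy": 0,"dz": 0.6,"gripper": -0.55},
    {"rx": 0,"ry": 0,"rz": 0,"dx": 0,"dy": 0,"dz": 0,"gripper": -0.55},
    {"rx": 0,"ry": 0,"rz": 0,"dx": 0,"dy": 0,"dz": 0,"gripper": -0.55}
  ]
}}

```text
clock: 24.58
tcp_pos: [0.5651, 0.0401, 0.096]
orientation: [2.222, 2.221, 0.0]
contact_force: [0.4, 0.2, -0.6]
grip_width: 0.0219
gripper_force: 24.8
```

Call:
{"fn": "step_arm", "kwargs": {
  "moves": [
    {"rx": 0,"ry": 0,"rz": 0,"dx": 0,"dy": 0,"dz": 0.5,"gripper": -0.55},
    {"rx": 0,"ry": 0,"rz": 0,"dx": 0,"dy": 0,"dz": 0,"gripper": -0.2},
    {"rx": 0,"ry": 0,"rz": 0,"dx": 0,"dy": 0,"dz": 0,"gripper": -0.1},
    {"rx": 0,"ry": 0,"rz": 0,"dx": 0,"dy": 0,"dz": 0,"gripper": -0.1},
    {"rx": 0,"ry": 0,"rz": 0,"dx": 0,"dy": 0,"dz": -15,"gripper": 0},
    {"rx": 0,"ry": 0,"rz": 0,"dx": 0,"dy": 0,"dz": -40,"gripper": 0},
    {"rx": 0,"ry": 0,"rz": 0,"dx": -24.5,"dy": -6,"dz": 0,"gripper": 0.1},
    {"rx": 0,"ry": 0,"rz": 0,"dx": -42,"dy": -7,"dz": 0,"gripper": 0.1},
    {"rx": 0,"ry": 0,"rz": 0,"dx": -42,"dy": -7,"dz": 0,"gripper": 0.1},
    {"rx": 0,"ry": 0,"rz": 0,"dx": -42,"dy": -7,"dz": 0,"gripper": 0.1},
    {"rx": 0,"ry": 0,"rz": 0,"dx": -42,"dy": -7,"dz": 0,"gripper": 0.1},
    {"rx": 0,"ry": 0,"rz": 0,"dx": -42,"dy": -7,"dz": 0,"gripper": 0.1},
    {"rx": 0,"ry": 0,"rz": 0,"dx": -42,"dy": -7,"dz": 0,"gripper": 0.1},
    {"rx": 0,"ry": 0,"rz": 0,"dx": -42,"dy": -7,"dz": 10,"gripper": 0.1},
    {"rx": 0,"ry": 0,"rz": 0,"dx": -42,"dy": -7,"dz": 20,"gripper": 0.1},
    {"rx": 0,"ry": 0,"rz": 0,"dx": -42,"dy": -7,"dz": 20,"gripper": 0.1},
    {"rx": 0,"ry": 0,"rz": 0,"dx": -42,"dy": -7,"dz": 20,"gripper": 0.1},
    {"rx": 0,"ry": 0,"rz": 0,"dx": 0,"dy": 0,"dz": 0,"gripper": 0.1},
    {"rx": 0,"ry": 0,"rz": 0,"dx": 0,"dy": 0,"dz": 0,"gripper": 0.1},
    {"rx": 0,"ry": 0,"rz": 0,"dx": 0,"dy": 0,"dz": 0,"gripper": 0.1}
  ]
}}

```text
clock: 27.08
tcp_pos: [0.4901, -0.4029, 0.0813]
orientation: [2.219, 2.223, 0.002]
contact_force: [0.1, -0.5, -0.5]
grip_width: 0.0468
gripper_force: 0.0
```

```bash
python3 - <<'E'
from h import *
S=r.grab_frame("scene"); T=r.grab_frame("top");o=r.get_obs(); p=o["tcp_pos"];print(p,o["contact_force"],o["grip_width"])
cv2.imwrite("pics/c11.png",np.hstack([cv2.resize(S[330:390,350:430],(400,300),interpolation=2),cv2.resize(S[205:265,280:360],(400,300),interpolation=2)]))
for z in(.0,.01,.02): print(proj("scene",[.489,-.4045,z]),proj("scene",[p[0],p[1],z]))
E
```

```text
[ 0.48991649 -0.40312115  0.08112078] [-0.14789073 -0.66287352 -0.18473867] 0.047200525039141204
[384.52271083 372.67512128] [384.53574705 372.06083466]
[384.78512829 368.66486408] [384.79778848 368.05295867]
[385.04984253 364.61154216] [385.06211883 364.00211885]
```

View pics/c11.png

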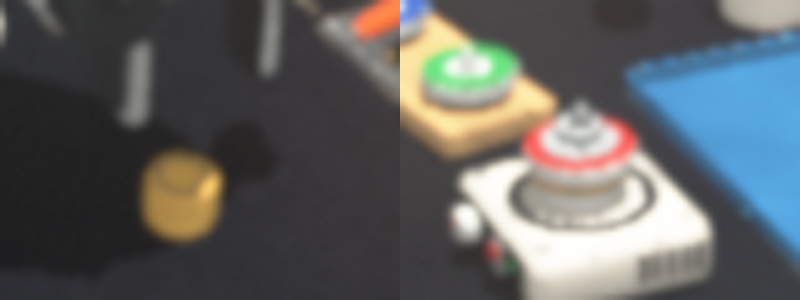

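The flange is seated hub up at right crop (580,130), and the cap is at left crop (182,197).

Call:
{"fn": "step_arm", "kwargs": {
  "moves": [
    {"rx": 0,"ry": 0,"rz": 0,"dx": -0.7,"dy": 0.3,"dz": 25,"gripper": 0.1},
    {"rx": 0,"ry": 0,"rz": 0,"dx": 0,"dy": 0,"dz": 15,"gripper": 0.1},
    {"rx": 0,"ry": 0,"rz": 0,"dx": 0,"dy": 0,"dz": 8,"gripper": 0.1},
    {"rx": 0,"ry": 0,"rz": 0,"dx": 0,"dy": 0,"dz": 2,"gripper": 0.1},
    {"rx": 0,"ry": 0,"rz": 0,"dx": 0,"dy": 0,"dz": 0,"gripper": 0.1},
    {"rx": 0,"ry": 0,"rz": 0,"dx": 0,"dy": 0,"dz": 0,"gripper": 0.1}
  ]
}}

```text
clock: 27.92
tcp_pos: [0.4895, -0.4054, 0.0311]
orientation: [2.221, 2.22, 0.0]
contact_force: [-0.5, 0.4, 0.8]
grip_width: 0.0465
gripper_force: 0.0
```

```bash
python3 - <<'E'
from h import *
S=r.grab_frame("scene"); p=r.get_obs()["tcp_pos"];print(p)
cv2.imwrite("pics/c12.png",cv2.resize(S[335:395,350:430],(800,600),interpolation=2))
E
```

```text
[ 0.48940817 -0.4053325   0.03101916]
```

View pics/c12.png

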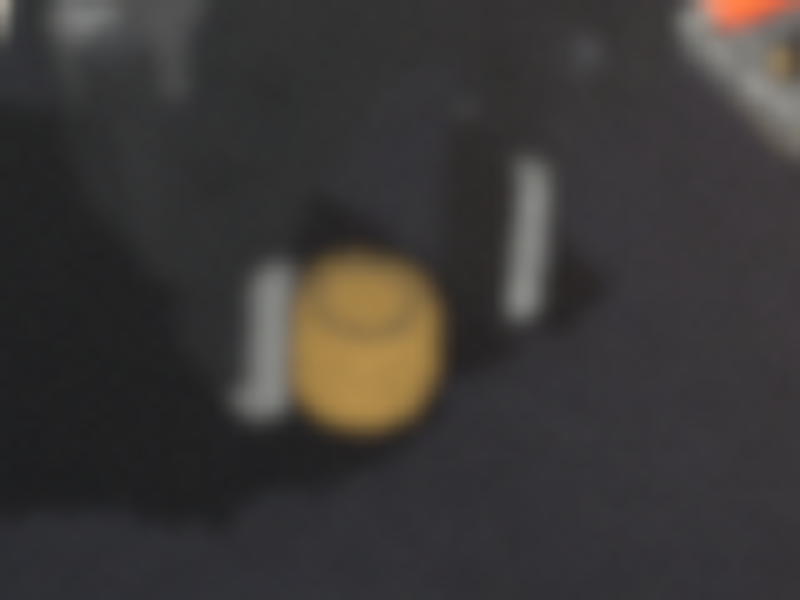

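Allowing for the visible pad edges lying 11 mm nearer the camera, the cap at (370,345) is centred between the fingers. I close.

Call:
{"fn": "step_arm", "kwargs": {
  "moves": [
    {"rx": 0,"ry": 0,"rz": 0,"dx": 0.5,"dy": 0,"dz": 0.5,"gripper": 0},
    {"rx": 0,"ry": 0,"rz": 0,"dx": 0,"dy": 0,"dz": 0,"gripper": -0.2},
    {"rx": 0,"ry": 0,"rz": 0,"dx": 0,"dy": 0,"dz": 0,"gripper": -0.5},
    {"rx": 0,"ry": 0,"rz": 0,"dx": 0,"dy": 0,"dz": 0,"gripper": -0.5},
    {"rx": 0,"ry": 0,"rz": 0,"dx": 0,"dy": 0,"dz": 0,"gripper": -0.5}
  ]
}}

```text
clock: 28.6
tcp_pos: [0.4892, -0.4045, 0.0302]
orientation: [2.222, 2.221, 0.0]
contact_force: [-1.5, 1.0, 2.9]
grip_width: 0.0243
gripper_force: 24.6
```

Call:
{"fn": "step_arm", "kwargs": {
  "moves": [
    {"rx": 0,"ry": 0,"rz": 0,"dx": 0,"dy": 0,"dz": -25,"gripper": -0.5},
    {"rx": 0,"ry": 0,"rz": 0,"dx": 0,"dy": 0,"dz": -45,"gripper": -0.5},
    {"rx": 0,"ry": 0,"rz": 0,"dx": 0,"dy": 0,"dz": -45,"gripper": -0.5},
    {"rx": 0,"ry": 0,"rz": 0,"dx": 24.5,"dy": 6,"dz": 0,"gripper": -0.5},
    {"rx": 0,"ry": 0,"rz": 0,"dx": 42,"dy": 7,"dz": 0,"gripper": -0.5},
    {"rx": 0,"ry": 0,"rz": 0,"dx": 42,"dy": 7,"dz": 0,"gripper": -0.5},
    {"rx": 0,"ry": 0,"rz": 0,"dx": 42,"dy": 7,"dz": 0,"gripper": -0.5},
    {"rx": 0,"ry": 0,"rz": 0,"dx": 42,"dy": 7,"dz": 0,"gripper": -0.5},
    {"rx": 0,"ry": 0,"rz": 0,"dx": 42,"dy": 7,"dz": 0,"gripper": -0.5},
    {"rx": 0,"ry": 0,"rz": 0,"dx": 42,"dy": 7,"dz": 0,"gripper": -0.5},
    {"rx": 0,"ry": 0,"rz": 0,"dx": 42,"dy": 7,"dz": 0,"gripper": -0.5},
    {"rx": 0,"ry": 0,"rz": 0,"dx": 42,"dy": 7,"dz": 0,"gripper": -0.5},
    {"rx": 0,"ry": 0,"rz": 0,"dx": 42,"dy": 7,"dz": 0,"gripper": -0.5},
    {"rx": 0,"ry": 0,"rz": 0,"dx": 42,"dy": 7,"dz": 0,"gripper": -0.5},
    {"rx": 0,"ry": 0,"rz": 0,"dx": 0,"dy": 0,"dz": 0,"gripper": -0.5},
    {"rx": 0,"ry": 0,"rz": 0,"dx": 0,"dy": 0,"dz": 0,"gripper": -0.5},
    {"rx": 0,"ry": 0,"rz": 0,"dx": 0,"dy": 0,"dz": 0,"gripper": -0.5},
    {"rx": 0,"ry": 0,"rz": 0,"dx": 0,"dy": 0,"dz": 0,"gripper": -0.5}
  ]
}}

```text
clock: 30.85
tcp_pos: [0.5652, 0.0387, 0.1451]
orientation: [2.224, 2.219, -0.0]
contact_force: [0.4, 0.8, -1.2]
grip_width: 0.0242
gripper_force: 24.7
```

```bash
python3 - <<'E'
from h import *
S=r.grab_frame("scene"); p=r.get_obs()["tcp_pos"];print(p)
cv2.imwrite("pics/c13.png",cv2.resize(S[185:260,270:370],(800,600),interpolation=2))
a,b=blob(S,(316,212),12,(15,70,60),(35,255,255)); print(a,b,plane("scene",a,p[2]-.0202), proj("scene",[.5651,.0401,p[2]-.0202]),proj("scene",[p[0],p[1],p[2]-.0202]),proj("scene",[.5651,.0401,.088]))
E
```

```text
[0.56521652 0.03889194 0.14504312]
(316.14646464646466, 213.19528619528617) (11, 13) [0.56655706 0.03391603 0.12484312] [314.49689579 212.3469994 ] [314.75696847 212.5265136 ] [314.77388901 225.65556429]
```

View pics/c13.png

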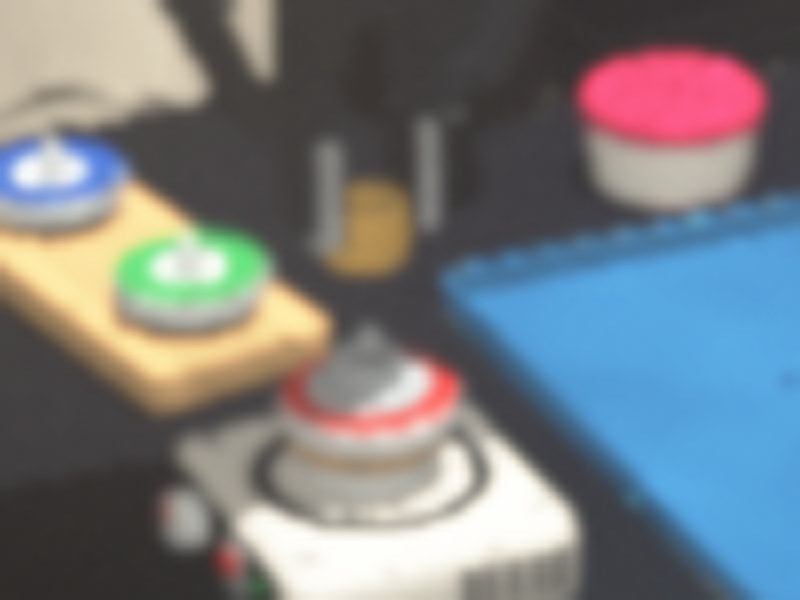

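The cap's centre at about (367,240) lines up with the spindle tip at (368,330). I lower it.

Call:
{"fn": "step_arm", "kwargs": {
  "moves": [
    {"rx": 0,"ry": 0,"rz": 0,"dx": 0.2,"dy": 0,"dz": 14,"gripper": -0.5},
    {"rx": 0,"ry": 0,"rz": 0,"dx": 0,"dy": 0,"dz": 8,"gripper": -0.5},
    {"rx": 0,"ry": 0,"rz": 0,"dx": 0,"dy": 0,"dz": 5,"gripper": -0.5},
    {"rx": 0,"ry": 0,"rz": 0,"dx": 0,"dy": 0,"dz": 0,"gripper": -0.5},
    {"rx": 0,"ry": 0,"rz": 0,"dx": 0,"dy": 0,"dz": 0,"gripper": -0.5}
  ]
}}

```text
clock: 31.52
tcp_pos: [0.5655, 0.0401, 0.1181]
orientation: [2.222, 2.221, 0.0]
contact_force: [-0.8, -0.2, 0.1]
grip_width: 0.0242
gripper_force: 24.7
```

Call:
{"fn": "step_arm", "kwargs": {
  "moves": [
    {"rx": 0,"ry": 0,"rz": 0,"dx": 0,"dy": -0.3,"dz": 3,"gripper": -0.5},
    {"rx": 0,"ry": 0,"rz": 0,"dx": 0,"dy": 0,"dz": 2,"gripper": -0.5},
    {"rx": 0,"ry": 0,"rz": 0,"dx": 0,"dy": 0,"dz": 2,"gripper": -0.5},
    {"rx": 0,"ry": 0,"rz": 0,"dx": 0,"dy": 0,"dz": 0.6,"gripper": -0.5},
    {"rx": 0,"ry": 0,"rz": 0,"dx": 0,"dy": 0,"dz": 0,"gripper": -0.5},
    {"rx": 0,"ry": 0,"rz": 0,"dx": 0,"dy": 0,"dz": 0,"gripper": -0.5}
  ]
}}

```text
clock: 32.28
tcp_pos: [0.565, 0.0401, 0.1104]
orientation: [2.222, 2.221, 0.0]
contact_force: [-0.5, 0.2, -0.0]
grip_width: 0.0239
gripper_force: 24.8
```

Call:
{"fn": "step_arm", "kwargs": {
  "moves": [
    {"rx": 0,"ry": 0,"rz": 0,"dx": 0,"dy": 0,"dz": 0.5,"gripper": -0.5},
    {"rx": 0,"ry": 0,"rz": 0,"dx": 0,"dy": 0,"dz": 0,"gripper": -0.5},
    {"rx": 0,"ry": 0,"rz": 0,"dx": 0,"dy": 0,"dz": 0,"gripper": -0.2},
    {"rx": 0,"ry": 0,"rz": 0,"dx": 0,"dy": 0,"dz": 0,"gripper": 0},
    {"rx": 0,"ry": 0,"rz": 0,"dx": 0,"dy": 0,"dz": 0,"gripper": 0},
    {"rx": 0,"ry": 0,"rz": 0,"dx": 0,"dy": 0,"dz": -15,"gripper": 0.1},
    {"rx": 0,"ry": 0,"rz": 0,"dx": 0,"dy": 0,"dz": -40,"gripper": 0.2},
    {"rx": 0,"ry": 0,"rz": 0,"dx": 0,"dy": 0,"dz": -40,"gripper": 0.2},
    {"rx": 0,"ry": 0,"rz": 0,"dx": -45,"dy": 0,"dz": 0,"gripper": 0.2},
    {"rx": 0,"ry": 0,"rz": 0,"dx": -45,"dy": 0,"dz": 0,"gripper": 0.2},
    {"rx": 0,"ry": 0,"rz": 0,"dx": -45,"dy": 0,"dz": 0,"gripper": 0.2},
    {"rx": 0,"ry": 0,"rz": 0,"dx": -45,"dy": 0,"dz": 0,"gripper": 0.2},
    {"rx": 0,"ry": 0,"rz": 0,"dx": -45,"dy": 0,"dz": 0,"gripper": 0.2},
    {"rx": 0,"ry": 0,"rz": 0,"dx": -45,"dy": 0,"dz": 0,"gripper": 0.2},
    {"rx": 0,"ry": 0,"rz": 0,"dx": 0,"dy": 0,"dz": 0,"gripper": 0.2},
    {"rx": 0,"ry": 0,"rz": 0,"dx": 0,"dy": 0,"dz": 0,"gripper": 0.2}
  ]
}}

```text
clock: 34.28
tcp_pos: [0.565, -0.2295, 0.2054]
orientation: [-2.222, -2.221, -0.001]
contact_force: [-0.3, 0.9, 0.1]
grip_width: 0.0513
gripper_force: 0.0
```

```bash
python3 - <<'E'
from h import *
S=r.grab_frame("scene"); T=r.grab_frame("top"); o=r.get_obs();print(o["tcp_pos"],o["contact_force"])
cv2.imwrite("pics/c14.png",np.hstack([cv2.resize(S[195:265,265:345],(400,350),interpolation=2),cv2.resize(T[205:275,255:335],(400,350),interpolation=2)]))
a,b=blob(T,(295,236),9,(15,70,60),(35,255,255)); print(a,b,plane("top",a,.09),plane("top",a,.1))
a,b=blob(S,(316,225),10,(15,70,60),(35,255,255)); print(a,b,plane("scene",a,.09),proj("scene",[.5651,.0401,.08]),proj("scene",[.5651,.0401,.1]))
E
```

```text
[ 0.56535468 -0.22825967  0.20508592] [-0.18151575  1.16174171  0.24807722]
(293.4030303030303, 235.330303030303) (12, 13) [0.56393271 0.04166554 0.09      ] [0.56196759 0.040888   0.1       ]
(313.95620437956205, 224.48661800486616) (16, 12) [0.56443368 0.04327399 0.09      ] [314.83314098 228.49796417] [314.68441693 221.36049575]
```

View pics/c14.png

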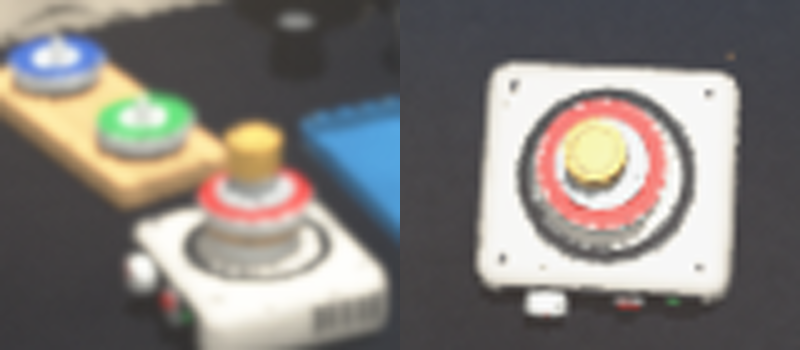

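The stack shows cork, red, flange and cap all level, with blue and green flat on the rack. I hand in.

```bash
python3 -c "
from bench import r
print(r.hand_in())"
```

```text
the job is handed in; nothing more can be done
None
```

The job is handed in at about 34 s on the clock: the coarse lap is on the empty rack peg, and the cork, fine red lap, flange and cap are stacked in order on the spindle, all level in the last pictures. The judge's result was not shown.

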